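# Seat the dish shuttle's index pin, then draw it back and hold it clear

## Robot

A 7-joint arm with a two-finger parallel gripper is mounted at the origin on a cart in front of the work surface, level with it; the furniture and walls round the work are solid. World frame = base frame: x ahead of the robot, y to its left, z up, the work surface at z = 0. Lengths are in mm, angles in rad, forces in N, time in s.
With the tool pointing down it reaches from about 425 to 950 mm from the base axis. Payload 4.7 kg.
Tool frame: the origin (TCP) lies midway between the tips of the shut fingers; the grasp point (between the pads) lies 19 mm behind it; z points along the fingers, y is the direction in which the jaws open and shut (so a half turn about z gives the same grasp; the last joint's range is limited). The gripper opens to 85 mm and grips with 20 to 120 N. Pads are 22 mm wide; open, the fingers measure 114 mm over their backs; the gripper's body (76 mm by 85 mm) begins 54 mm behind the grasp point. The pads swing forward as they close: fully open they stand 13 mm farther back than shut.
Start: joints at [-1.2, 0.469, -0.049, 1.532, 0.024, 1.141, -0.082], TCP at [262.695, 621.804, 231.335] pointing down, gripper open.
Joint ranges: [-2.59, 2.59], [-0.33, 1.99], [-1.39, 1.29], [0.1, 2.45], [-1.04, 4.18], [0.21, 1.99], [-2.66, 2.66]. Speed limits (rad/s): [2.57, 2.57, 3.14, 3.14, 3.14, 3.14, 3.14].

## Interface

Orientations are given as a unit quaternion [w, x, y, z].
In Python, from bench import ctrl gives the robot as it stands.
- The arm moves only by the shell command python3 -m inch 'ROWS'. ROWS is JSON, a list of rows, each a list of 7 numbers: the gripper's target within -1 to 1 (shut at 1, half-way at 0, fully open at -1), then the shift along the tool's x, y, z in cm, then the turn, a rotation vector about the tool's x, y, z in degrees. In form: [[jaw, tx, ty, tz, rx, ry, rz], ...]. A call has 1 to 5 rows; each row is the pose to reach, as a shift and turn from the pose commanded when the call began, along the tool's axes at that moment; what a row does not reach only later rows make up. A row lasts 1/10 s, in which the tool goes at most 50 mm and 8.59 degrees, less where a joint would pass 70% of its speed; a pose out of reach is approached as far as the arm can. A call with a gripper value outside its range is refused whole. The fingers move at their own pace and stop on an object; the grip force is fixed at half the most. Time passes only in rows, so rows that repeat a pose let the fingers close. It gives the time, the measured TCP pose, the force and the opening at its end, in the units of the state.
- ctrl.get_obs(): the state, without advancing time (a new reading comes with each control period).
- ctrl.read_camera(name): name is "side" or "top"; returns a dict with "color" (420x560x3 uint8, red, green, blue), "range_z" (420x560 float32, mm along the optical axis (not along the pixel's ray), 0 where there is no reading), "vertical_fov" (degrees; the focal length in pixels is half the picture's height over the tangent of half this angle, whatever the lens; pixels are square), "cx", "cy" (the principal point, pixels), "dist_coeffs" ([k1, k2, p1, p2, k3] as OpenCV has them; the pictures are not rectified), "R" (3x3) and "t" (3): a world point X has camera coordinates R X + t. Camera axes: x right, y down, z forward; pixel columns grow to the right and rows downward; lengths in mm; the calibration is good to about 2 mm. A picture is of the moment at which its call begins.
- ctrl.job_done(): hands the job in, once; it reports no verdict.
The state is a dict: "t": time; "joints": joint angles; "qd": joint speeds; "joint_efforts": joint torques, N m; "tcp_pos": TCP position; "eef_rot": TCP orientation; "contact_force": force on the tool from outside, world axes, zero at the start; "torque": the same for the moment, N m; "finger_gap": finger opening in mm.
Only numpy, scipy, OpenCV 4.12 (cv2) and the standard library are available. Lean on these libraries where they do the work, as an engineer would, in place of code of your own. Each camera call takes 0.05 s, during which the arm holds its last target.

## Task

The dish shuttle has stopped between positions, with its index pin riding on the bar. Gently push the white carriage along (the orange tab is there for that) towards the blue end of the rail until you feel the sprung pin drop into its hole and lock the carriage. Then take the black plunger knob, draw it straight up as far as it goes, and finish while still holding it fully back so that I can service the hole, with the carriage left over the hole and the things round the shuttle left standing where they are.

Things in the scene. Friction and masses are not known exactly. Their poses are not given: they have to be found in the camera images.
- rail: The fixed base of the dish shuttle: an aluminium plate 90 x 300 x 10 mm on the worktop with two guide rails and end blocks 26 mm high, blue at its +y end and black at its -y end. Origin: centre of its underside; its own y runs along the rail from the black to the blue end, z up. It cannot move. The blue end points to the robot's right (within 0.4 rad of -y).
- microscope: The tall fixed microscope to the right of the shuttle and behind it; its eyepieces reach forward to about x 0.5 m at y -0.2 m: coming from the robot's right, swing round close to the robot's base, not through them. Origin: on the worktop, under its base.
- seat_hole (a point): Mouth of the seat hole: a round hole 13 mm wide (the pin is 8 mm), 12 mm deep, in the steel index bar (24 mm wide, top 22 mm above the worktop) that lies along the middle of the rail under the carriage. There is only this one hole; where along the rail it lies varies.
- index_bar: The fixed steel index bar along the middle of the rail, 24 x 220 x 12 mm, lying on the base plate and parallel to it. Origin: centre of its underside, 10 mm above the worktop; the hole is 17.5 mm from it towards the blue end.
- carriage (a joint): Slide of the white carriage along the rail (m), 0 at the black end, 0.130 at the blue end. The carriage is a plate 84 x 140 x 8 mm (top 32 mm above the worktop) carrying the orange push tab, the plunger and, on the side of the blue end, a fixed petri dish 60 mm across whose centre is 48 mm from the plunger. It stays where it is left; moving it takes about 3 to 5 N, slowly, while the pin rides on the bar, and it stops dead when the pin drops into the hole.
- push_tab (a point): Point on the outer face (towards the black end) of the carriage's orange upright push tab, 62 mm above the worktop, on the rail's middle line. The tab is 50 mm wide across the rail, 8 mm thick, and stands from 32 to 74 mm above the worktop; push it towards the blue end (the rail's +y). It stands 52 mm from the plunger axis towards the black end.
- pin_axis (a point): Point on the plunger's axis at the height of the index bar's top (22 mm above the worktop), moving with the carriage; the pin is over the hole when it meets seat_hole in plan.
- plunger (a joint): Height of the sprung plunger above its seated position (m): 0 = pin seated in the hole, 0.009 to 0.010 = pin nose riding on top of the bar, 0.024 = fully back against its upper stop. The spring always pushes it down: 5 N at 0, 11 N at 0.024. It does not stay up by itself.
- knob (a point): Middle of the plunger's black round knob, which moves with it: upright cylinder 26 mm in diameter, 22 mm tall (from 64 to 86 mm above the worktop when seated, 24 mm higher when fully back), with a red dot on top. Below it the plunger's housing, 20 mm in diameter, stands on the carriage up to 62 mm. Grip it from above, fingers across the rail.
- cup: Bystander: specimen cup with orange lid, 65 mm across, 71 mm tall, standing behind the shuttle. Origin: centre of underside.
- timer: Bystander: small white timer 60 x 64 x 18 mm lying behind the shuttle. Origin: centre of underside.
- marker: Bystander: white and black marker pen 17 x 135 x 16 mm lying beyond the black end of the rail. Origin: centre of underside.

How it is judged:
By the outcome, as a careful person would: the job done as asked, in the order asked, and still so for the second after the job is handed in, while the arm keeps its last pose, push and grip.
It also fails if it takes over 48 s, if anything falls off the work surface, if the arm or the gripper's body presses on something with over 40 N, if the wrist force passes 120 N, or if a joint passes its speed limit or range.

## Working session

There is one attempt and no reset: what is moved stays moved. The work goes in short steps, Python scripts to look and compute and a shell command to move; the robot and the scene stay as the last step left them, time stands still between calls to the robot, and variables do not carry over. Pictures are saved under pics/ and viewed, and the job is handed in when it is done.

```bash
ls; mkdir -p pics
python3 - <<'E'
from bench import ctrl
import cv2,numpy as np
o=ctrl.get_obs();print(o)
for n in("side","top"):
    c=ctrl.read_camera(n);cv2.imwrite(f"pics/{n}0.png",c["color"][...,::-1])
    np.savez(f"{n}0.npz",**c)
    print(n,c["vertical_fov"],c["cx"],c["cy"],c["dist_coeffs"],c["R"],c["t"])
E
```

```text
pics
{'t': 0.0, 'joints': array([-1.19991068,  0.46945477, -0.04858021,  1.53367651,  0.02409608,
        1.14098112, -0.08231243]), 'qd': array([-0.00122117, -0.0003759 , -0.00030237,  0.00079885,  0.00132769,
       -0.00076261, -0.00185548]), 'joint_efforts': array([ 5.47163490e-04, -5.10295165e+01, -4.64087643e-02, -2.37714779e+01,
        1.06840034e-02,  7.47306214e-03, -1.37136919e-05]), 'tcp_pos': array([262.49848615, 621.24800102, 230.25974926]), 'eef_rot': array([-1.56178428e-04,  1.98562218e-01,  9.80087807e-01, -9.54474283e-04]), 'contact_force': array([-0.10344745, -0.0868679 ,  0.37296856]), 'torque': array([-0.02511182, -0.00763505, -0.04495145]), 'finger_gap': 85.06395391444612}
side 53.08813021987336 280.7221471246013 204.94564884814312 [-0.01106979  0.          0.          0.          0.        ] [[ 0.84750333 -0.53076322 -0.00534004]
 [-0.34235035 -0.53890897 -0.76965795]
 [ 0.40562833  0.65411584 -0.63843412]] [-378.29830643  315.61979574  628.31360594]
top 44.14347172497238 277.12090308898695 211.78804089499005 [-0.08775294  0.          0.          0.          0.        ] [[-0.0250923  -0.99940833  0.02352368]
 [-0.98429834  0.02058659 -0.17530822]
 [ 0.17472023 -0.02755321 -0.98423252]] [ 119.50147003  542.02542206 1149.77875796]
```

View pics/side0.png

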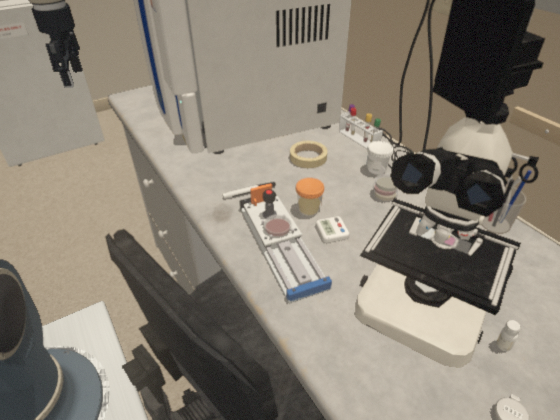

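View pics/top0.png

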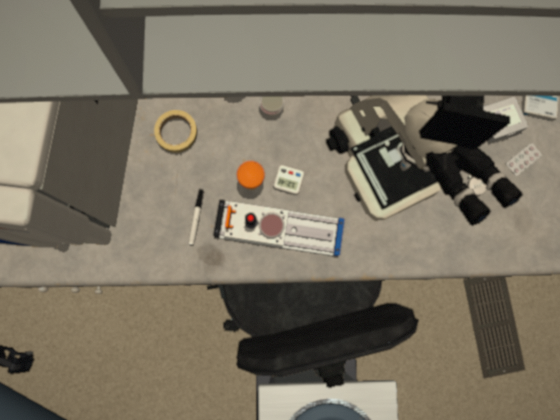

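The side view shows the shuttle from black end (245,203) to blue end (308,288), with the orange tab (262,193), knob (268,200), cup (309,195) and timer (333,230). In the top view the rail runs from (218,218) to (340,238), with the tab at (229,217) and the knob at (251,219). Next I'll measure.

```bash
cat > h.py <<'E'
import numpy as np,cv2
def K(c):
    f=210/np.tan(np.radians(float(c["vertical_fov"]))/2)
    return np.array([[f,0,float(c["cx"])],[0,f,float(c["cy"])],[0,0,1]])
def ray(c,uv):
    p=cv2.undistortPoints(np.array([[uv]],float),K(c),np.array(c["dist_coeffs"],float))[0,0]
    R=np.array(c["R"]);t=np.array(c["t"])
    return -R.T@t, R.T@np.array([p[0],p[1],1.])
def onz(c,uv,z):
    o,d=ray(c,uv);return o+d*(z-o[2])/d[2]
def depthpt(c,uv):
    o,d=ray(c,uv);return o+d*float(c["range_z"][int(round(uv[1])),int(round(uv[0]))])
def proj(c,X):
    p,_=cv2.projectPoints(np.array([X],float),cv2.Rodrigues(np.array(c["R"]))[0],np.array(c["t"],float),K(c),np.array(c["dist_coeffs"],float));return p[0,0]
def tri(c1,u1,c2,u2):
    o1,d1=ray(c1,u1);o2,d2=ray(c2,u2)
    A=np.stack([d1,-d2],1);s=np.linalg.lstsq(A,o2-o1,rcond=None)[0]
    a=o1+d1*s[0];b=o2+d2*s[1];return (a+b)/2,np.linalg.norm(a-b)
E
python3 - <<'E'
import numpy as np,cv2
from h import *
T=np.load("top0.npz");S=np.load("side0.npz")
a=T["color"][185:265,200:360,::-1];cv2.imwrite("pics/topz.png",cv2.resize(a,None,fx=5,fy=5,interpolation=cv2.INTER_CUBIC))
a=S["color"][175:305,215:345,::-1];cv2.imwrite("pics/sidez.png",cv2.resize(a,None,fx=4.6,fy=4.6,interpolation=cv2.INTER_CUBIC))
def comps(c,name,lo,hi,box):
    hsv=cv2.cvtColor(c["color"],cv2.COLOR_RGB2HSV);m=cv2.inRange(hsv,np.array(lo),np.array(hi))
    k=np.zeros_like(m);x0,y0,x1,y1=box;k[y0:y1,x0:x1]=m[y0:y1,x0:x1]
    n,l,st,ce=cv2.connectedComponentsWithStats(k)
    for i in range(1,n):
        if st[i,4]>4: print(name,st[i],ce[i].round(2),depthpt(c,ce[i]).round(1))
for c,n,b in((T,"T",(200,150,360,265)),(S,"S",(215,175,345,305))):
    comps(c,n+" blue",(100,120,40),(125,255,255),b)
    comps(c,n+" orange",(5,150,80),(18,255,255),b)
    comps(c,n+" red",(0,180,80),(3,255,255),b);comps(c,n+" red2",(172,150,80),(180,255,255),b)
E
```

```text
T blue [335 219   9  37 153] [338.5  236.58] [486.6 -36.   24.2]
T orange [237 161  27  28 601] [250.21 174.47] [628.9 167.2  68.7]
T orange [226 206   9  22  85] [228.59 216.73] [530.6 217.1  75.1]
T red [247 215   7   6  35] [250.23 217.57] [523.9 168.   97.4]
S orange [299 181  24  17 109] [311.95 191.25] [621.1 147.8  69.8]
S orange [252 184  20  19 180] [259.13 192.11] [526.1 218.2  60.8]
S orange [319 186   3   4   6] [320.17 187.83] [642.7 146.7  71.2]
```

View pics/topz.png

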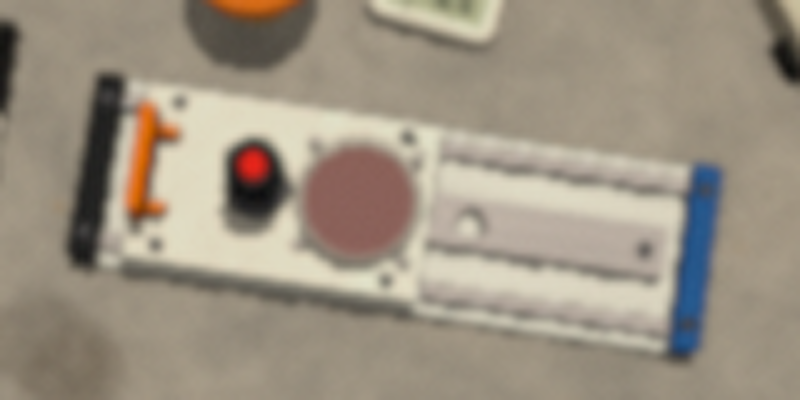

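View pics/sidez.png

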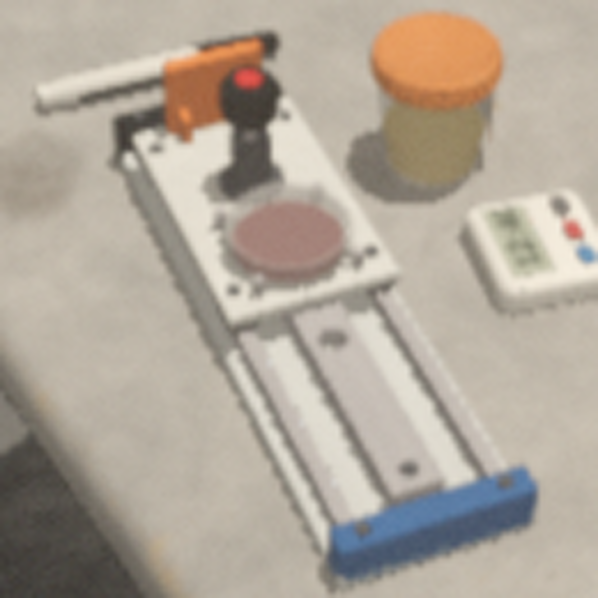

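The zooms show the hole in the bar at top (470,222) in the zoom and side (333,338) in the zoom, clear of the carriage. The carriage is near the black end, and the marker lies just beyond the tab.

Run:
```python
import numpy as np,cv2
from h import *
T=np.load("top0.npz");S=np.load("side0.npz")
tz=lambda x,y:((x+.5)/5-.5+200,(y+.5)/5-.5+185)
sz=lambda x,y:((x+.5)/4.6-.5+215,(y+.5)/4.6-.5+175)
hT,hS=tz(470,222),sz(333,338)
print("hole",onz(T,hT,22).round(1),onz(S,hS,22).round(1),tri(T,hT,S,hS))
print("screw",onz(T,tz(643,250),22).round(1),onz(S,sz(408,467),22).round(1))
for z in (95,96): print("dot",onz(T,tz(254,165),z).round(1),onz(S,sz(249,79),z).round(1))
print("dot tri",tri(T,tz(254,165),S,sz(249,79)))
# block corners top z26
b={k:onz(T,tz(*v),26).round(1) for k,v in dict(blL=(700,167),blR=(720,170),blr=(692,355),bll=(670,350),bkl=(100,75),bkr=(124,78),bkbl=(70,262),bkbr=(92,266)).items()}
print(b)
print("blue S corners",[onz(S,sz(*v),26).round(1) for v in((332,538),(527,470),(535,490))])
print("tab top T",[onz(T,tz(*v),74).round(1) for v in((150,105),(135,212),(145,158))])
print("tab top S",[onz(S,sz(*v),74).round(1) for v in((167,64),(262,42))])
print("dish T",onz(T,tz(358,200),45).round(1))
print("carriage blue edge",[onz(T,tz(*v),32).round(1) for v in((437,125),(413,305))])
```

```text
hole [507.2  68.7  22. ] [504.9  68.9  22. ] (array([506.24887669,  69.07835356,  21.45145199]), np.float64(2.1469114849428275))
screw [492.1 -12.2  22. ] [490.8 -10.9  22. ]
dot [524.2 167.7  95. ] [523.1 169.4  95. ]
dot [524.1 167.7  96. ] [522.5 168.3  96. ]
dot tri (array([523.24732711, 167.98267553,  96.11279503]), np.float64(1.6903237383213723))
{'blL': array([530.3, -40.3,  26. ]), 'blR': array([528.7, -49.7,  26. ]), 'blr': array([441.8, -32.6,  26. ]), 'bll': array([444.4, -22.4,  26. ]), 'bkl': array([580.3, 241.2,  26. ]), 'bkr': array([578.6, 229.9,  26. ]), 'bkbl': array([491.8, 255.7,  26. ]), 'bkbr': array([489.7, 245.5,  26. ])}
blue S corners [array([442.2, -28. ,  26. ]), array([529.4, -41.4,  26. ]), array([525.7, -51.6,  26. ])]
tab top T [array([556.2, 214.7,  74. ]), array([507.5, 221.9,  74. ]), array([532. , 217.2,  74. ])]
tab top S [array([509.1, 224.3,  74. ]), array([557. , 214.8,  74. ])]
dish T [515.2 121.3  45. ]
carriage blue edge [array([551.9,  83.3,  32. ]), array([467.6,  96.8,  32. ])]
```

Run:
```python
import numpy as np,cv2
from h import *
for n in("top","side"):
    c=np.load(n+"0.npz");P=[]
    v,u=np.mgrid[0:420:3,0:560:3];uv=np.stack([u.ravel(),v.ravel()],1).astype(float)
    p=cv2.undistortPoints(uv[:,None],K(c),np.array(c["dist_coeffs"],float))[:,0]
    z=c["range_z"][v.ravel(),u.ravel()];ok=z>0
    X=(np.c_[p,np.ones(len(p))]*z[:,None])[ok]-c["t"];X=X@c["R"]
    m=(X[:,2]>30)&(X[:,2]<700)&(X[:,0]>150)&(X[:,0]<800)&(X[:,1]>-400)&(X[:,1]<800);X=X[m]
    # bins of 50mm in xy: max z
    H={}
    for a in X: 
        k=(int(a[1]//50)*50);H.setdefault(k,[]).append(a)
    for k in sorted(H):
        A=np.array(H[k]);i=A[:,0].argmin();print(n,"y",k,"min x pt",A[i].round(0), "zmax",A[:,2].max().round(0),len(A))
```

```text
top y -350 min x pt [ 662. -300.  543.] zmax 546.0 32
top y -300 min x pt [ 484. -268.  387.] zmax 547.0 378
top y -250 min x pt [ 455. -208.  384.] zmax 547.0 540
top y -200 min x pt [ 261. -154.  146.] zmax 547.0 891
top y -150 min x pt [ 239. -107.  154.] zmax 547.0 1019
top y -100 min x pt [229. -63. 154.] zmax 547.0 687
top y -50 min x pt [195.  -2.  44.] zmax 547.0 461
top y 0 min x pt [189.  25.  42.] zmax 547.0 408
top y 50 min x pt [191.  96. 141.] zmax 546.0 435
top y 100 min x pt [193. 145. 143.] zmax 547.0 520
top y 150 min x pt [193. 151. 146.] zmax 547.0 538
top y 200 min x pt [206. 202.  91.] zmax 548.0 385
top y 250 min x pt [627. 252. 546.] zmax 548.0 306
top y 300 min x pt [626. 318. 688.] zmax 700.0 364
top y 350 min x pt [219. 361. 652.] zmax 670.0 277
top y 400 min x pt [222. 401. 666.] zmax 670.0 473
top y 450 min x pt [460. 499. 263.] zmax 548.0 1771
top y 500 min x pt [245. 549. 299.] zmax 547.0 625
top y 550 min x pt [226. 559. 312.] zmax 462.0 119
top y 600 min x pt [470. 625. 292.] zmax 299.0 49
top y 650 min x pt [471. 658. 151.] zmax 202.0 14
top y 700 mi
[... 388 characters left out ...]
 [194. -10.  47.] zmax 160.0 135
side y 0 min x pt [188.  18.  48.] zmax 160.0 114
side y 50 min x pt [190.  98. 139.] zmax 159.0 120
side y 100 min x pt [187. 109. 138.] zmax 159.0 166
side y 150 min x pt [196. 160.  54.] zmax 146.0 132
side y 200 min x pt [487. 211.  31.] zmax 76.0 42
side y 400 min x pt [751. 449. 324.] zmax 381.0 107
side y 450 min x pt [457. 499. 396.] zmax 414.0 1913
side y 500 min x pt [455. 502. 229.] zmax 410.0 92
side y 550 min x pt [224. 561. 309.] zmax 425.0 267
side y 600 min x pt [225. 621. 392.] zmax 424.0 182
side y 650 min x pt [269. 663. 252.] zmax 381.0 90
side y 700 min x pt [471. 703. 186.] zmax 365.0 34
side y 750 min x pt [479. 750.  55.] zmax 350.0 23
```

```bash
python3 -m inch '[[1,-2,-2.5,0,0,0,7],[1,-5,-6,0,0,0,15],[1,-8,-10,0,0,0,23],[1,-11,-14,0,0,0,31],[1,-13.3,-16.1,0,0,0,38]]'
cat > q.py <<'E'
import sys,numpy as np
from scipy.spatial.transform import Rotation as Ro
from bench import ctrl
o=ctrl.get_obs();q=o["eef_rot"];R=Ro.from_quat([q[1],q[2],q[3],q[0]]).as_matrix()
print(o["t"],o["tcp_pos"].round(1),"gap",round(o["finger_gap"],1),"F",o["contact_force"].round(1))
print("x",R[:,0].round(3),"y",R[:,1].round(3),"z",R[:,2].round(3), "j",o["joints"].round(2))
if len(sys.argv)>3:
    g=np.array([float(a) for a in sys.argv[1:4]]);print("shift cm",(R.T@(g-o["tcp_pos"])/10).round(2))
perp=np.array([.985,-.171,0])
p=R.T@perp; print("turn z deg to align", np.degrees(np.arctan2(-p[0],p[1])).round(1))
# desired z down
t=R.T@np.array([0,0,-1]);print("tilt fix",np.degrees(np.cross([0,0,1],t)).round(2))
E
python3 q.py 538 249 140
```

```text
t: 0.6
tcp_pos: [323.0, 417.4, 230.9]
eef_rot: [0.0, 0.51, 0.86, -0.001]
contact_force: [1.1, 0.0, 1.3]
finger_gap: 12.1
0.6 [323.  417.4 230.9] gap 12.1 F [1.1 0.  1.3]
x [-0.479  0.878 -0.001] y [ 0.878  0.479 -0.002] z [-0.001 -0.002 -1.   ] j [-1.09  0.23  0.12  1.89 -0.03  1.03 -0.46]
shift cm [-25.07  10.81   9.11]
turn z deg to align 38.5
tilt fix [-0.1   0.08  0.  ]
```

```bash
python3 -m inch '[[1,-3,1.3,1,0,0,7],[1,-7,3,2.5,0,0,15],[1,-11,4.7,4,0,0,23],[1,-15,6.4,5.5,0,0,31],[1,-18,7.7,6.5,0,0,38.5]]'; python3 q.py 538 249 140
```

```text
t: 1.1
tcp_pos: [478.8, 299.1, 165.1]
eef_rot: [0.0, 0.765, 0.644, -0.001]
contact_force: [0.7, 0.8, 0.3]
finger_gap: 0.2
1.1 [478.8 299.1 165.1] gap 0.2 F [0.7 0.8 0.3]
x [ 0.171  0.985 -0.002] y [ 0.985 -0.171 -0.   ] z [-0.001 -0.002 -1.   ] j [-0.88  0.37  0.32  1.89 -0.14  0.91 -0.67]
shift cm [-3.92  6.69  2.52]
turn z deg to align -0.0
tilt fix [-0.01  0.1   0.  ]
```

```bash
python3 -m inch '[[1,-1.5,2.5,1,0,0,0],[1,-3.3,5.5,3,0,0,0],[1,-3.9,6.7,6,0,0,0],[1,-3.9,6.7,9.5,0,0,0],[1,-3.9,6.7,11.2,0,0,0]]'; python3 q.py
python3 - <<'E'
from bench import ctrl
import cv2
a=ctrl.read_camera("side")["color"][150:300,200:350,::-1];cv2.imwrite("pics/s1.png",cv2.resize(a,None,fx=4,fy=4,interpolation=cv2.INTER_CUBIC))
E
```

```text
t: 1.6
tcp_pos: [535.6, 250.9, 51.1]
eef_rot: [-0.0, 0.763, 0.646, -0.002]
contact_force: [-1.1, -0.4, -0.1]
finger_gap: 0.3
1.6 [535.6 250.9  51.1] gap 0.3 F [-1.1 -0.4 -0.1]
x [ 0.165  0.986 -0.003] y [ 0.986 -0.165 -0.004] z [-0.004 -0.003 -1.   ] j [-0.72  0.56  0.29  1.9  -0.23  0.72 -0.47]
turn z deg to align 0.4
tilt fix [-0.22  0.19  0.  ]
```

View pics/s1.png

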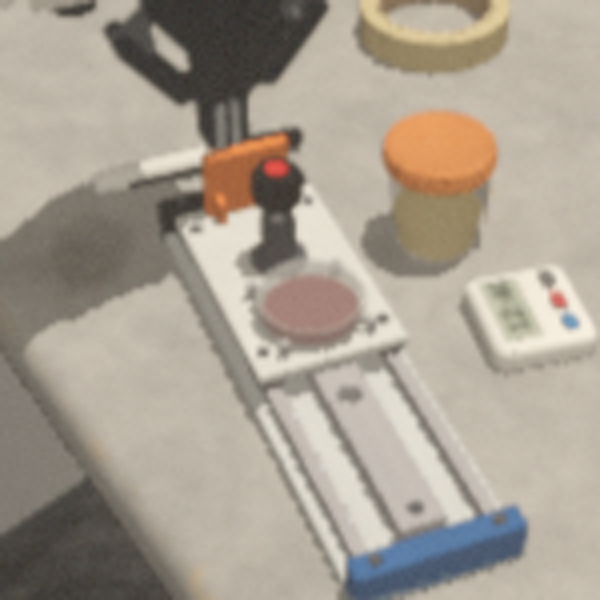

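The closed fingers stand behind the orange tab (around (228,125)), clear of the marker. I'll approach the tab now.

```bash
python3 -m inch '[[1,-0.4,0,0,0,0,0],[1,-0.8,0,0,0,0,0],[1,-1.1,0,0,0,0,0],[1,-1.3,0,0,0,0,0],[1,-1.5,0,0,0,0,0]]'; python3 -m inch '[[1,-0.1,0,0,0,0,0],[1,-0.2,0,0,0,0,0],[1,-0.3,0,0,0,0,0],[1,-0.4,0,0,0,0,0],[1,-0.5,0,0,0,0,0]]'; python3 q.py
```

```text
t: 2.15
tcp_pos: [535.0, 237.7, 55.2]
eef_rot: [0.0, 0.763, 0.647, 0.001]
contact_force: [0.3, 0.1, -0.2]
finger_gap: 0.1
t: 2.65
tcp_pos: [534.1, 234.5, 54.4]
eef_rot: [-0.001, 0.762, 0.647, 0.001]
contact_force: [-0.0, 5.2, -1.2]
finger_gap: 0.1
2.65 [534.1 234.5  54.4] gap 0.1 F [-0.   5.2 -1.2]
x [0.163 0.987 0.003] y [ 0.987 -0.163  0.001] z [ 0.001  0.002 -1.   ] j [-0.7   0.54  0.29  1.92 -0.23  0.71 -0.44]
turn z deg to align 0.5
tilt fix [ 0.05 -0.15  0.  ]
```

```bash
for i in 1 2 3; do :; done; python3 -m inch '[[1,-0.3,0,0,0,0,0],[1,-0.6,0,0,0,0,0],[1,-0.9,0,0,0,0,0],[1,-1.2,0,0,0,0,0],[1,-1.5,0,0,0,0,0]]'; python3 -m inch '[[1,-0.3,0,0,0,0,0],[1,-0.6,0,0,0,0,0],[1,-0.9,0,0,0,0,0],[1,-1.2,0,0,0,0,0],[1,-1.5,0,0,0,0,0]]'
```

```text
t: 3.15
tcp_pos: [531.7, 221.0, 54.4]
eef_rot: [-0.001, 0.762, 0.648, 0.002]
contact_force: [1.2, 7.3, -2.6]
finger_gap: -0.2
t: 3.65
tcp_pos: [529.1, 206.1, 54.4]
eef_rot: [-0.001, 0.762, 0.648, 0.002]
contact_force: [1.0, 7.4, -2.8]
finger_gap: 0.3
```

```bash
python3 -m inch '[[1,-0.3,0,0,0,0,0],[1,-0.6,0,0,0,0,0],[1,-0.9,0,0,0,0,0],[1,-1.2,0,0,0,0,0],[1,-1.5,0,0,0,0,0]]'; python3 -m inch '[[1,-0.3,0,0,0,0,0],[1,-0.6,0,0,0,0,0],[1,-0.9,0,0,0,0,0],[1,-1.2,0,0,0,0,0],[1,-1.5,0,0,0,0,0]]'; python3 -m inch '[[1,-0.3,0,0,0,0,0],[1,-0.6,0,0,0,0,0],[1,-0.9,0,0,0,0,0],[1,-1.2,0,0,0,0,0],[1,-1.4,0,0,0,0,0]]'; python3 q.py
python3 - <<'E'
from bench import ctrl
import cv2
for n,(r0,r1,c0,c1) in dict(side=(150,300,200,350),top=(170,270,200,360)).items():
    a=ctrl.read_camera(n)["color"][r0:r1,c0:c1,::-1];cv2.imwrite(f"pics/{n}2.png",cv2.resize(a,None,fx=4,fy=4,interpolation=cv2.INTER_CUBIC))
E
```

```text
t: 4.15
tcp_pos: [526.5, 191.4, 54.4]
eef_rot: [-0.001, 0.762, 0.647, 0.001]
contact_force: [1.7, 7.7, -2.9]
finger_gap: -0.0
t: 4.65
tcp_pos: [523.9, 176.5, 54.4]
eef_rot: [-0.001, 0.762, 0.648, 0.001]
contact_force: [0.1, 6.0, -0.4]
finger_gap: -0.1
t: 5.15
tcp_pos: [521.3, 162.3, 54.4]
eef_rot: [-0.001, 0.762, 0.647, 0.001]
contact_force: [-1.5, 6.5, 0.3]
finger_gap: 0.1
5.15 [521.3 162.3  54.4] gap 0.1 F [-1.5  6.5  0.3]
x [0.162 0.987 0.003] y [ 0.987 -0.162 -0.001] z [-0.     0.003 -1.   ] j [-0.6   0.49  0.29  2.01 -0.22  0.67 -0.33]
turn z deg to align 0.5
tilt fix [-0.04 -0.16  0.  ]
```

View pics/side2.png

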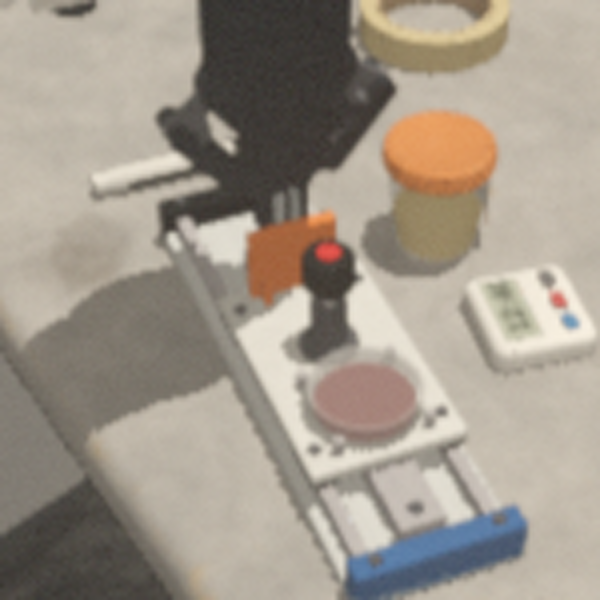

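View pics/top2.png

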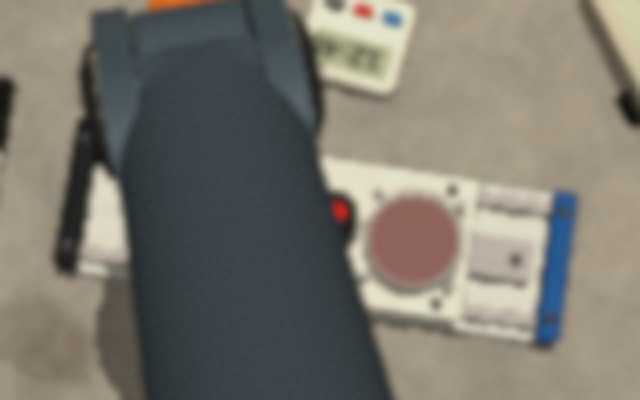

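The carriage is about 73 mm along, with the red dot at side zoom (329,251) and the knob still high. The bystanders are untouched. About 27 mm remains, so I'll slow down.

```bash
python3 - <<'E'
import numpy as np
from h import *
S=np.load("side0.npz");print(onz(S,(200+(329.5)/4-.5,150+251.5/4-.5),95.5))
E
python3 -m inch '[[1,-0.2,0,0,0,0,0],[1,-0.4,0,0,0,0,0],[1,-0.6,0,0,0,0,0],[1,-0.8,0,0,0,0,0],[1,-1,0,0,0,0,0]]'; python3 -m inch '[[1,-0.1,0,0,0,0,0],[1,-0.2,0,0,0,0,0],[1,-0.3,0,0,0,0,0],[1,-0.4,0,0,0,0,0],[1,-0.5,0,0,0,0,0]]'
```

```text
[510.66627823  97.37765637  95.5       ]
t: 5.75
tcp_pos: [519.5, 151.7, 54.4]
eef_rot: [-0.001, 0.762, 0.647, 0.0]
contact_force: [-1.2, 4.9, 1.0]
finger_gap: -0.1
t: 6.25
tcp_pos: [518.5, 146.0, 54.3]
eef_rot: [-0.001, 0.762, 0.647, -0.0]
contact_force: [-0.9, 5.0, 0.7]
finger_gap: -0.1
```

```bash
python3 -m inch '[[1,-0.1,0,0,0,0,0],[1,-0.2,0,0,0,0,0],[1,-0.3,0,0,0,0,0],[1,-0.4,0,0,0,0,0],[1,-0.5,0,0,0,0,0]]'; python3 -m inch '[[1,-0.1,0,0,0,0,0],[1,-0.2,0,0,0,0,0],[1,-0.3,0,0,0,0,0]]'
```

```text
t: 6.75
tcp_pos: [518.4, 139.6, 54.2]
eef_rot: [0.0, 0.763, 0.647, -0.0]
contact_force: [-1.5, 4.8, -0.6]
finger_gap: -0.2
t: 7.05
tcp_pos: [518.7, 136.6, 54.3]
eef_rot: [0.001, 0.763, 0.647, 0.001]
contact_force: [1.7, 3.0, -1.0]
finger_gap: -0.1
```

```bash
python3 -m inch '[[1,-0.1,0,0,0,0,0],[1,-0.2,0,0,0,0,0]]'
```

```text
t: 7.25
tcp_pos: [518.3, 135.0, 54.4]
eef_rot: [0.0, 0.763, 0.647, 0.001]
contact_force: [0.8, 1.7, -0.9]
finger_gap: -0.3
```

```bash
python3 -m inch '[[1,-0.1,0,0,0,0,0],[1,-0.1,0,0,0,0,0]]';python3 -m inch '[[1,-0.1,0,0,0,0,0],[1,-0.1,0,0,0,0,0]]'
python3 - <<'E'
from bench import ctrl
import cv2
for n,(r0,r1,c0,c1) in dict(side=(150,300,200,350)).items():
    a=ctrl.read_camera(n)["color"][r0:r1,c0:c1,::-1];cv2.imwrite(f"pics/{n}3.png",cv2.resize(a,None,fx=4,fy=4,interpolation=cv2.INTER_CUBIC))
E
```

```text
t: 7.45
tcp_pos: [517.8, 133.9, 54.5]
eef_rot: [0.0, 0.763, 0.647, 0.0]
contact_force: [1.8, 1.3, -0.0]
finger_gap: -0.3
t: 7.65
tcp_pos: [517.5, 133.0, 54.4]
eef_rot: [0.0, 0.763, 0.647, 0.0]
contact_force: [1.2, 0.9, -0.4]
finger_gap: 0.3
```

View pics/side3.png

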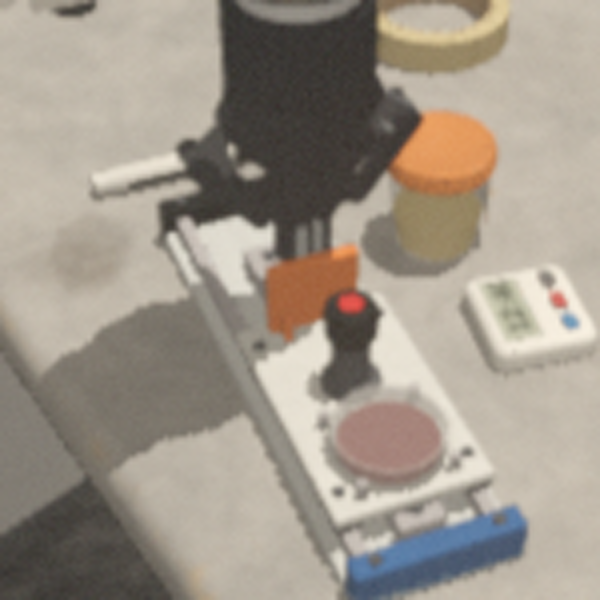

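The dot is at (351,303) and the dish at (389,437). Their spacing shrank from 146 to 134 px, which suggests the pin has dropped. I'll check this numerically.

```bash
python3 - <<'E'
import numpy as np
from h import *
S=np.load("side0.npz");f=lambda x,y:(200+(x+.5)/4-.5,150+(y+.5)/4-.5)
for nm,d,t in(("s1",(277,168),(310,303)),("2",(329,251),(364,397)),("3",(351,303),(389,437))):
    dish=onz(S,f(*t),45);ax=dish-48*np.array([-.171,-.985,0])
    o,dr=ray(S,f(*d))
    # height at which dot ray comes closest to axis in plan
    k=-np.dot((o-ax)[:2],dr[:2])/np.dot(dr[:2],dr[:2]);print(nm,dish.round(1),ax.round(1),"dot at",(o+k*dr).round(1))
E
python3 -m inch '[[1,-0.1,0,0,0,0,0],[1,-0.1,0,0,0,0,0]]';python3 -m inch '[[1,-0.1,0,0,0,0,0],[1,-0.1,0,0,0,0,0]]'
```

```text
s1 [511.1 117.1  45. ] [519.3 164.4  45. ] dot at [520.2 163.8 100.3]
2 [497.5  44.3  45. ] [505.7  91.6  45. ] dot at [506.7  91.  102. ]
3 [493.   15.4  45. ] [501.2  62.7  45. ] dot at [501.4  62.6  91.8]
t: 7.9
tcp_pos: [517.2, 132.1, 54.4]
eef_rot: [0.0, 0.763, 0.647, 0.0]
contact_force: [1.8, 2.0, 0.1]
finger_gap: 0.3
t: 8.1
tcp_pos: [517.2, 131.7, 54.4]
eef_rot: [-0.0, 0.763, 0.647, 0.0]
contact_force: [2.2, 2.2, 0.9]
finger_gap: -0.0
```

```bash
python3 -m inch '[[1,-0.1,0,0,0,0,0],[1,-0.1,0,0,0,0,0]]';python3 -m inch '[[1,-0.1,0,0,0,0,0],[1,-0.1,0,0,0,0,0]]'; python3 q.py
```

```text
t: 8.3
tcp_pos: [517.2, 131.6, 54.4]
eef_rot: [-0.0, 0.762, 0.647, 0.001]
contact_force: [2.7, 6.0, -0.3]
finger_gap: -0.1
t: 8.5
tcp_pos: [517.1, 131.5, 54.4]
eef_rot: [-0.001, 0.762, 0.647, 0.001]
contact_force: [2.7, 7.1, -1.3]
finger_gap: -0.0
8.5 [517.1 131.5  54.4] gap -0.0 F [ 2.7  7.1 -1.3]
x [0.162 0.987 0.003] y [ 0.987 -0.162  0.001] z [ 0.001  0.003 -1.   ] j [-0.55  0.48  0.29  2.04 -0.22  0.65 -0.28]
turn z deg to align 0.5
tilt fix [ 0.06 -0.17  0.  ]
```

The stop is firm: the tool no longer advances at y = 131.5 and the force is climbing. The dot has also dropped about 10 mm, so the pin is seated. I'll back off, rise and re-measure the knob.

```bash
python3 -m inch '[[1,1,0,0,0,0,0],[1,2.5,0,0,0,0,0],[1,2.5,0,-3,0,0,0],[0.3,2.5,0,-7,0,0,0],[-1,2.5,0,-10,0,0,0]]'
python3 - <<'E'
from bench import ctrl
import cv2,numpy as np
from h import *
c=ctrl.read_camera("side")
a=c["color"][150:300,200:350,::-1];cv2.imwrite(f"pics/side4.png",cv2.resize(a,None,fx=4,fy=4,interpolation=cv2.INTER_CUBIC))
hsv=cv2.cvtColor(c["color"],cv2.COLOR_RGB2HSV);m=((hsv[...,0]<6)|(hsv[...,0]>172))&(hsv[...,1]>150)&(hsv[...,2]>90)
n,l,st,ce=cv2.connectedComponentsWithStats(m[150:300,200:350].astype(np.uint8))
for i in range(1,n):
    if st[i,4]>5: p=ce[i]+[200,150];print(st[i],p,onz(c,p,86.5).round(1),depthpt(c,p).round(1))
E
python3 q.py 506 67.3 160
```

```text
t: 9.0
tcp_pos: [520.5, 154.1, 155.6]
eef_rot: [0.0, 0.763, 0.647, -0.001]
contact_force: [1.0, -0.8, 0.5]
finger_gap: 28.5
[85 74  6  5 22] [287.59090909 225.68181818] [504.4  66.5  86.5] [502.7  63.9  89.4]
9.05 [523.4 154.8 160.2] gap 35.9 F [1.6 0.5 2.8]
x [0.163 0.987 0.004] y [ 0.987 -0.163  0.007] z [ 0.007  0.003 -1.   ] j [-0.64  0.34  0.34  1.94 -0.15  0.88 -0.38]
shift cm [-8.92 -0.29 -0.01]
turn z deg to align 0.4
tilt fix [ 0.37 -0.22  0.  ]
```

View pics/side4.png

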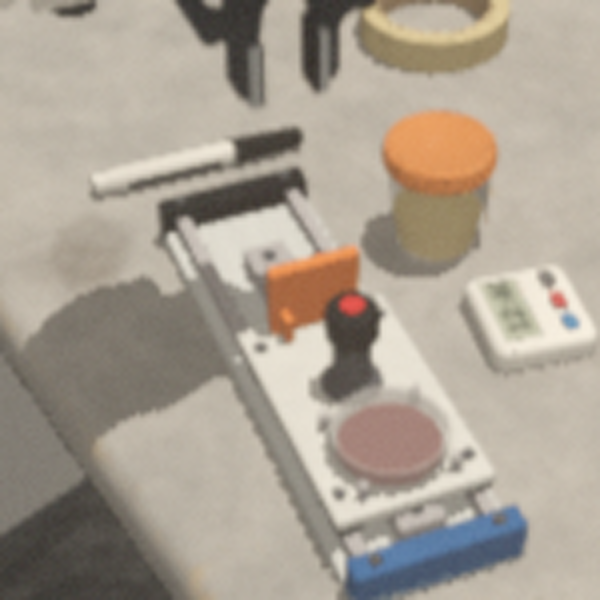

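The dot at zoom (351,303) maps to (504.4, 66.5, 86.5), which agrees with the value predicted from the push (506, 67.3). The carriage is locked and the bystanders are undisturbed. Next I move over the knob.

```bash
python3 -m inch '[[-1,-2,0,0,0,0,0],[-1,-5,-0.1,0,0,0,0],[-1,-8,-0.2,0,0,0,0.3],[-1,-8.9,-0.3,0,0,0,0.5],[-1,-8.9,-0.3,0,0,0,0.5]]'; python3 -m inch '[[-1,0,0,0,0,0,0]]';python3 q.py 505.7 67.2 56
```

```text
t: 9.55
tcp_pos: [502.6, 65.6, 154.0]
eef_rot: [-0.0, 0.766, 0.642, -0.001]
contact_force: [1.1, 0.4, 0.0]
finger_gap: 85.5
t: 9.65
tcp_pos: [503.3, 67.9, 154.1]
eef_rot: [-0.0, 0.765, 0.644, 0.0]
contact_force: [0.6, -0.2, 0.0]
finger_gap: 85.3
9.65 [503.3  67.9 154.1] gap 85.3 F [ 0.6 -0.2  0. ]
x [0.171 0.985 0.   ] y [ 0.985 -0.171 -0.   ] z [-0.     0.001 -1.   ] j [-0.53  0.29  0.37  2.03 -0.14  0.85 -0.24]
shift cm [-0.04  0.25  9.81]
turn z deg to align 0.0
tilt fix [-0.02 -0.03  0.  ]
```

```bash
python3 -m inch '[[-1,0,0.2,1.5,0,0,0],[-1,0,0.2,4,0,0,0],[-1,0,0.2,6.5,0,0,0],[-1,0,0.2,8.5,0,0,0],[-1,0,0.2,9.9,0,0,0]]'; python3 -m inch '[[-1,0,0,0,0,0,0]]';python3 q.py 505.7 67.2 55;  python3 - <<'E'
from bench import ctrl
import cv2
a=ctrl.read_camera("side")["color"][150:300,200:350,::-1];cv2.imwrite("pics/s5.png",cv2.resize(a,None,fx=4,fy=4,interpolation=cv2.INTER_CUBIC))
E
```

```text
t: 10.15
tcp_pos: [504.8, 68.2, 53.5]
eef_rot: [-0.001, 0.765, 0.645, -0.001]
contact_force: [0.3, -0.3, -0.2]
finger_gap: 85.3
t: 10.25
tcp_pos: [504.0, 67.9, 53.3]
eef_rot: [-0.001, 0.765, 0.645, -0.002]
contact_force: [0.6, 0.2, -0.3]
finger_gap: 85.5
10.25 [504.   67.9  53.3] gap 85.5 F [ 0.6  0.2 -0.3]
x [ 0.169  0.986 -0.001] y [ 0.986 -0.169 -0.004] z [-0.004 -0.    -1.   ] j [-0.47  0.45  0.32  2.09 -0.24  0.63 -0.16]
shift cm [-0.04  0.18 -0.17]
turn z deg to align 0.1
tilt fix [-0.24  0.07  0.  ]
```

View pics/s5.png

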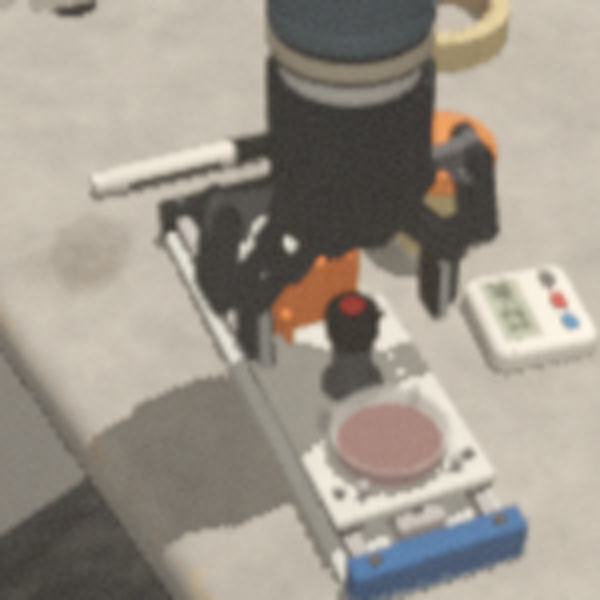

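The fingers at (260,340) and (440,290) straddle the knob at (352,325), with clearance all round. I'll close the jaws.

```bash
python3 -m inch '[[0,0,0.1,0,0,0,0],[1,0,0.1,0,0,0,0],[1,0,0.1,0,0,0,0],[1,0,0.1,0,0,0,0],[1,0,0.1,0,0,0,0]]'; python3 -m inch '[[1,0,0,0,0,0,0],[1,0,0,0,0,0,0],[1,0,0,0,0,0,0]]';python3 q.py
```

```text
t: 10.8
tcp_pos: [505.3, 66.4, 56.1]
eef_rot: [-0.001, 0.766, 0.643, -0.0]
contact_force: [-4.4, 0.9, 8.3]
finger_gap: 24.1
t: 11.1
tcp_pos: [505.2, 66.4, 56.0]
eef_rot: [-0.001, 0.766, 0.643, -0.0]
contact_force: [-4.5, 0.3, 8.0]
finger_gap: 24.2
11.1 [505.2  66.4  56. ] gap 24.2 F [-4.5  0.3  8. ]
x [0.172 0.985 0.001] y [ 0.985 -0.172 -0.002] z [-0.002  0.001 -1.   ] j [-0.47  0.45  0.32  2.09 -0.24  0.63 -0.16]
turn z deg to align -0.1
tilt fix [-0.12 -0.04  0.  ]
```

```bash
python3 -m inch '[[1,0.1,0,0,0,0,0],[1,0.2,0,0,0,0,0],[1,0.2,0,0,0,0,0]]'; python3 -m inch '[[1,0,0,-0.2,0,0,0],[1,0,0,-0.4,0,0,0],[1,0,0,-0.6,0,0,0],[1,0,0,-0.6,0,0,0]]'
```

```text
t: 11.4
tcp_pos: [505.5, 67.7, 56.0]
eef_rot: [-0.001, 0.766, 0.643, -0.001]
contact_force: [-4.5, -1.6, 8.6]
finger_gap: 23.9
t: 11.8
tcp_pos: [505.4, 67.6, 60.8]
eef_rot: [-0.001, 0.766, 0.643, -0.001]
contact_force: [-2.1, -0.4, -6.1]
finger_gap: 24.3
```

```bash
python3 -m inch '[[1,0,0,-0.3,0,0,0],[1,0,0,-0.6,0,0,0],[1,0,0,-0.9,0,0,0],[1,0,0,-1.2,0,0,0],[1,0,0,-1.2,0,0,0]]'; python3 -m inch '[[1,0,0,-0.2,0,0,0],[1,0,0,-0.4,0,0,0],[1,0,0,-0.4,0,0,0]]';python3 -m inch '[[1,0,0,-0.2,0,0,0],[1,0,0,-0.2,0,0,0]]'
```

```text
t: 12.3
tcp_pos: [505.5, 67.9, 73.2]
eef_rot: [-0.001, 0.766, 0.643, -0.001]
contact_force: [-3.8, -0.5, -10.0]
finger_gap: 24.1
t: 12.6
tcp_pos: [505.5, 68.0, 77.1]
eef_rot: [-0.001, 0.765, 0.643, -0.001]
contact_force: [-6.2, -0.2, -12.0]
finger_gap: 24.0
t: 12.8
tcp_pos: [505.6, 68.0, 79.1]
eef_rot: [-0.001, 0.765, 0.643, -0.001]
contact_force: [-4.9, -0.7, -10.8]
finger_gap: 24.0
```

```bash
python3 -m inch '[[1,0,0,-0.1,0,0,0],[1,0,0,-0.1,0,0,0]]'; python3 -m inch '[[1,0,0,-0.1,0,0,0],[1,0,0,-0.1,0,0,0]]';python3 -m inch '[[1,0,0,-0.1,0,0,0],[1,0,0,-0.1,0,0,0]]'
python3 - <<'E'
from bench import ctrl
import cv2
from h import *
for n,(r0,r1,c0,c1) in dict(side=(150,300,200,350),top=(150,270,200,360)).items():
    c=ctrl.read_camera(n)
    a=c["color"][r0:r1,c0:c1,::-1];cv2.imwrite(f"pics/{n}6.png",cv2.resize(a,None,fx=4,fy=4,interpolation=cv2.INTER_CUBIC))
E
```

```text
t: 13.0
tcp_pos: [505.6, 68.0, 80.1]
eef_rot: [-0.001, 0.765, 0.643, -0.001]
contact_force: [-6.0, -0.2, -11.4]
finger_gap: 24.2
t: 13.2
tcp_pos: [505.5, 68.0, 80.4]
eef_rot: [-0.0, 0.765, 0.643, -0.001]
contact_force: [-3.5, -0.6, -19.6]
finger_gap: 24.2
t: 13.4
tcp_pos: [505.4, 68.0, 80.5]
eef_rot: [-0.0, 0.765, 0.644, -0.001]
contact_force: [-0.8, -0.6, -29.4]
finger_gap: 24.1
```

View pics/side6.png

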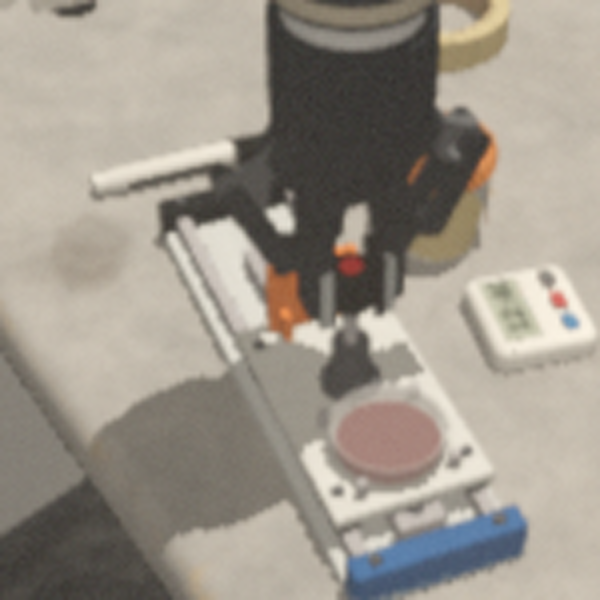

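The knob is clearly raised, with the dot at (351,265) and the stem visible below it. The travel was 24.4 mm, and at the end the force jumped from 11 to 29 N with no further motion, so it is on the stop. I'll ease the pull a little but stay on the stop, then check that it holds.

```bash
python3 -m inch '[[1,0,0,0.08,0,0,0],[1,0,0,0.08,0,0,0],[1,0,0,0.08,0,0,0],[1,0,0,0.08,0,0,0],[1,0,0,0.08,0,0,0]]'; python3 -m inch '[[1,0,0,0,0,0,0],[1,0,0,0,0,0,0],[1,0,0,0,0,0,0],[1,0,0,0,0,0,0],[1,0,0,0,0,0,0]]'
python3 - <<'E'
from bench import ctrl
import cv2,numpy as np
from h import *
c=ctrl.read_camera("side")
hsv=cv2.cvtColor(c["color"],cv2.COLOR_RGB2HSV);m=((hsv[...,0]<6)|(hsv[...,0]>172))&(hsv[...,1]>150)&(hsv[...,2]>70)
n,l,st,ce=cv2.connectedComponentsWithStats(m[150:300,200:350].astype(np.uint8))
for i in range(1,n):
    if st[i,4]>5: p=ce[i]+[200,150];print(st[i],p,onz(c,p,110.5).round(1),depthpt(c,p).round(1))
E
```

```text
t: 14.0
tcp_pos: [505.5, 68.0, 80.5]
eef_rot: [-0.0, 0.765, 0.643, -0.001]
contact_force: [-2.4, -0.9, -26.3]
finger_gap: 24.0
t: 14.5
tcp_pos: [505.5, 68.0, 80.5]
eef_rot: [-0.0, 0.765, 0.643, -0.001]
contact_force: [-2.3, -0.2, -27.4]
finger_gap: 24.0
[85 64  5  4 14] [287.35714286 215.85714286] [504.8  68.3 110.5] [504.8  68.1 110.6]
```

View pics/top6.png

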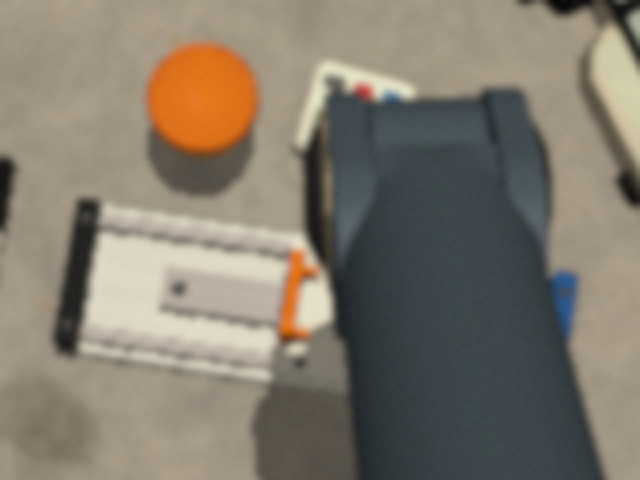

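The top view shows the cup at (203,98) and the timer in their places, and the tab where I left it. The pull holds steady at about 27 N on the stop. The dot measures z 110.6 mm and is in plan within about 2 mm of the hole. I'm handing it in.

```bash
python3 -c "
from bench import ctrl
print(ctrl.job_done())
o=ctrl.get_obs();print(o['t'],o['tcp_pos'],o['contact_force'],o['finger_gap'])"
```

```text
the job is handed in; nothing more can be done
None
the job is handed in; nothing more can be done
```

The carriage is locked over the hole, and the gripper is holding the plunger knob fully back. I handed the job in at about 14.6 s of the 48 s allowed.

- **Locking the carriage:** I pushed the orange tab gently towards the blue end, with about 5–8 N at the tool. After about 102 mm the push force fell to 1–2 N, then it stopped dead. Two pictures showed the knob had dropped about 10 mm, so the pin was in its hole.
- **Drawing the knob:** I gripped the knob across the rail and moved it about 1.3 mm back within the hole's play, so the pin was clear of the hole's wall. I then drew it straight up 24.4 mm. The force rose from 11 N to 29 N with no further travel, so it was against the upper stop.
- **Final checks:** The pull held steady at about 27 N with no slip. The red dot measured 110.6 mm high, against about 110 mm expected. It stood within about 2 mm of the hole in plan. The cup and timer showed no displacement in the last pictures. The marker was still in place too, as far as the arm let me see.
- **What disagreed:** The fingers read 24 mm on the 26 mm knob, and easing the pull by 0.8 mm lowered the force only from about 29 to 27 N. Neither affected the hold. I could not check anything after handing in, because no readings are given then.

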